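Feel for the hidden bearer and stand the honey jar over it

ROBOT

A 6-joint arm with a two-finger parallel gripper is mounted at the origin on the work surface. World frame = base frame: x ahead of the robot, y to its left, z up, the work surface at z = 0. Lengths are in mm, angles in rad, forces in N, time in s.
With the tool pointing down it reaches from about 350 to 850 mm from the base axis. Payload 8.1 kg.
Tool frame: the origin (TCP) lies between the finger pads; the fingertips stand ahead of it and the grasp point (between the pads) lies 5 mm behind it (env.tcp_to_tips is the y of the fingertips in the tool frame, in mm); y points along the fingers, z is the direction in which the jaws open and shut, and the axes are right-handed (so a half turn about y gives the same grasp; the last joint's range is limited). The gripper opens to 93 mm and grips with 3 to 60 N. Pads are 15 mm wide; open, the fingers measure 128 mm over their backs; the gripper's body (75 mm by 188 mm) begins 65 mm behind the grasp point.
Start: joints at [1.131, 0.13, 1.488, -0, 1.523, -0.085], TCP at [208.421, 562.642, 232.635] pointing down, gripper open.
Joint ranges: [-2.96, 2.96], [-0.89, 2.26], [0.02, 2.5], [-1.34, 4.48], [0, 2.73], [-2.66, 2.66]. Speed limits (rad/s): [2.39, 2.39, 2.79, 3.14, 3.14, 3.14].

INTERFACE

Orientations are given as a unit quaternion [x, y, z, w].
In Python, from rig import env gives the robot as it stands.
- The arm moves only by the tool play_rows, never from a script. Its argument "rows" is a list of rows, each a list of 5 numbers: the shift along the tool's x, y, z in cm, then the turn about the tool's y in degrees, then the gripper command: -1 is fully open, 1 is shut, values between are in proportion. In form: [[tx, ty, tz, spin, claw], ...]. A call has 1 to 12 rows; each row is the pose to reach, as a shift and turn from the pose commanded when the call began, along the tool's axes at that moment; what a row does not reach only later rows make up. A row lasts 1/8 s, in which the tool goes at most 62.5 mm and 10.7 degrees, less where a joint would pass 70% of its speed; a pose out of reach is approached as far as the arm can. A call with a gripper value outside its range is refused whole. The fingers move at their own pace and stop on an object; "squeeze" is the grip in N (left out, the last holds). Time passes only in rows, so rows that repeat a pose let the fingers close. It gives the time, the measured TCP pose, the force and the opening at its end, in the units of the state.
- env.state(): the state, without advancing time (a new reading comes with each control period).
- env.get_image(name): name is "scene" or "top" or "wrist"; returns the picture (400x640x3 uint8, red, green, blue); there is no depth.
- env.camera_info(name): a dict with "fovy" (degrees; the focal length in pixels is half the picture's height over the tangent of half this angle, whatever the lens; pixels are square), "cx", "cy" (the principal point, pixels), "rvec" (rotation vector, rad) and "tvec" (3), from world to camera coordinates, as OpenCV has them. Camera axes: x right, y down, z forward; pixel columns grow to the right and rows downward; lengths in mm; the calibration is good to about 2 mm. A picture is of the moment at which its call begins: read the wrist's pose just before it. camera_info takes no time and is no camera call; for the wrist camera it gives the pose at the moment of the call.
- env.job_done(): hands the job in, once; it reports no verdict.
The state is a dict: "clock": time; "q": joint angles; "qvel": joint speeds; "effort": joint torques, N m; "position": TCP position; "tool_rot": TCP orientation; "wrist_force": force on the tool from outside, world axes, zero at the start; "torque": the same for the moment, N m; "gripper_width": finger opening in mm.
Only numpy, scipy, OpenCV 4.12 (cv2) and the standard library are available. Lean on these libraries where they do the work, as an engineer would, in place of code of your own. Each camera call takes 0.05 s, during which the arm holds its last target.

TASK

The thin boards of the teak shelf give way under weight except where a hidden bearer runs beneath them. With shut fingertips press gently down along the boards, without the jar, to feel where the deck is solid, then stand the honey jar upright in the middle of the solid place and let go of it, so that it stands firm and does not sag. Never press hard (the boards crack at 25 N), never let the jar's weight sink a soft board, and leave the other things where they are.

Things in the scene. Friction and masses are not known exactly. Their poses are not given: they have to be found in the camera images.
- shelf: low teak riser shelf, fixed, 184 mm (its x) by 352 mm (its y), 68 mm high. Origin: centre of its underside; x front to back, y along its length, z up. Inside a rim 14 mm wide lies a sprung deck, top 60 mm above the counter (8 mm below the rim's top): 9 boards side by side along y, each 36 mm wide, 156 mm long (along x), centres at y = 0, +-36, +-72, +-108, +-144 mm. The jar must stand inside the rim
- deck_center (a point): middle of the deck's top, on the middle board. Each board sinks alone, straight down: an unsupported one 4 mm per newton, to a stop 14 mm down at 4 N; a supported one a hair, then 1 mm per 8 N. Push over 4 N (5 to 10 is right) to tell, before lifting the jar; over 25 N, by fingers or jar, cracks a board
- deck_left (a point): middle of the top of the last board at the deck's left (+y) end. Under the deck, unseen, a bearer 12 mm wide runs front to back, in another place each time: under the middle of one board or under the seam of two, and so holds up one board or two neighbours, never the end boards. The jar stands firm only centred on that board, or on the seam of those two; elsewhere it sags about 5 mm or leans
- deck_right (a point): middle of the top of the last board at the deck's right (-y) end
- jar_center (a point): centre (half-way up, 36 mm above its base) of the full honey jar: round amber glass, 60 mm diameter and 72 mm high with a steel lid 58 mm wide (the top 16 mm), 0.45 to 0.6 kg, standing on the counter beside the shelf, to its left or right; z is up
- caddy: square stainless steel tea caddy, 74 mm wide and 104 mm high, on the counter on the other side of the shelf from the jar; origin at the centre of its underside. Leave alone
- pot: white ceramic sugar pot, 90 mm diameter and 96 mm high, behind the shelf; origin at the centre of its underside. Leave alone
- scoop: lime plastic scoop, about 170 mm long, 60 mm wide and 35 mm high, lying behind the shelf; origin under its bowl. Leave alone
Things that resemble listed ones, but are neither listed nor needed, are in the scene too. What is shaped like the part that bears jar_center but black or blue is not meant.

How it is judged:
By the outcome, as a careful person would: the job done as asked, in the order asked, and still so for the second after the job is handed in, with the robot touching nothing.
It also fails if it takes over 64 s, if anything falls off the work surface, if the arm or the gripper's body presses on something with over 40 N, if the wrist force passes 120 N, or if a joint passes its speed limit or range.

## Working session

There is one attempt and no reset: what is moved stays moved. The work goes in short steps, Python scripts to look and compute and a tool call to move; the robot and the scene stay as the last step left them, time stands still between calls to the robot, and variables do not carry over. Pictures are saved under pics/ and viewed, and the job is handed in when it is done.

Besides the shell and the picture viewer there is one more tool, called as a command line: name --pt "numbers of a row" for each row, then --argument value for the rest. play_rows: Moves the arm, as the interface text tells. Its arguments: {"type":"object","properties":{"rows":{"type":"array"},"squeeze":{"type":"number"}},"required":["rows"]}

```bash
ls; mkdir -p pics; python3 - <<'E'
from rig import env
import cv2
s=env.state(); print(s, env.tcp_to_tips)
for n in ["scene","top","wrist"]:
    print(n,env.camera_info(n))
    im=env.get_image(n); cv2.imwrite(f"pics/{n}0.png",im[:,:,::-1])
E
```

```text
pics
{'clock': 0.0, 'q': array([ 1.13059950e+00,  1.31134307e-01,  1.48925901e+00,  7.61157691e-06,
        1.52298693e+00, -8.54186119e-02]), 'qvel': array([ 0.00135712, -0.00055385,  0.0014093 ,  0.00164015, -0.00170846,
        0.0015434 ]), 'effort': array([-4.22374005e-04, -5.59840572e+01, -4.91753054e+01,  7.66658527e-02,
        3.58930626e-02, -1.80480070e-04]), 'position': array([208.18953285, 562.15741573, 231.61458866]), 'tool_rot': array([ 0.69662001, -0.12494311,  0.12460953, -0.69540078]), 'wrist_force': array([-0.82682532,  0.65535273, -0.32245155]), 'torque': array([ 0.02672749, -0.01238232,  0.03408991]), 'gripper_width': 92.80361730774575} 14.0
scene {'fovy': 50.5705477595678, 'cx': 318.27453935747144, 'cy': 189.75996729960923, 'rvec': array([ 1.39059837,  1.94663661, -1.01958269]), 'tvec': array([ 199.13129317, -266.59533863, 1581.55228428])}
top {'fovy': 51.87863753172969, 'cx': 315.82334267130693, 'cy': 196.56146383741816, 'rvec': array([ 2.21287875, -2.16577895,  0.05374571]), 'tvec': array([ -13.86681263,  625.08155548, 1149.84636236])}
wrist {'fovy': 65.49577117521581, 'cx': 317.4999173678021, 'cy': 198.94766754756526, 'rvec': array([-2.39247679, -1.66461619, -0.22133296]), 'tvec': array([-598.94200368,  -30.69781888,  389.74249837])}
```

View pics/scene0.png

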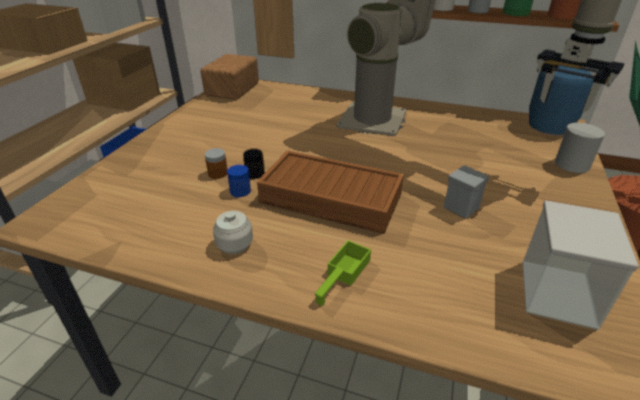

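View pics/top0.png

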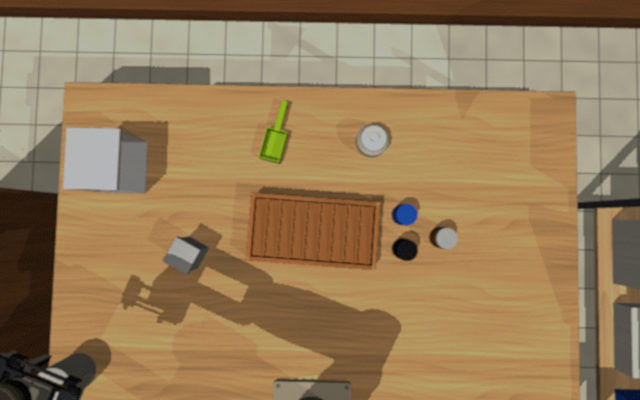

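View pics/wrist0.png

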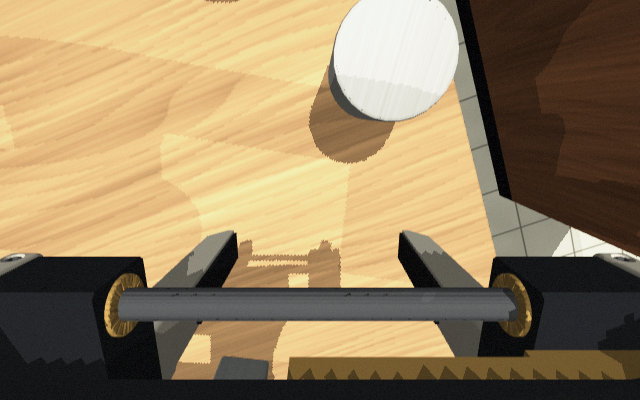

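The top view shows the shelf at about (250-382, 193-268). The amber jar with the steel lid is at (445,238), with the blue (405,215) and black (405,248) lookalikes between it and the shelf. The caddy is at (185,255).

```bash
cat > h.py <<'E'
import numpy as np, cv2
def cam(env,n):
    c=env.camera_info(n); f=200/np.tan(np.radians(c['fovy'])/2)
    R=cv2.Rodrigues(np.array(c['rvec']))[0]; return f,c['cx'],c['cy'],R,np.array(c['tvec'])
def ray(C,u,v,z):
    f,cx,cy,R,t=C; d=R.T@np.array([(u-cx)/f,(v-cy)/f,1]); o=-R.T@t
    return o+d*(z-o[2])/d[2]
def proj(C,p):
    f,cx,cy,R,t=C; q=R@np.array(p,float)+t; return f*q[0]/q[2]+cx,f*q[1]/q[2]+cy
E
python3 - <<'E'
import cv2,numpy as np
from rig import env
from h import *
C=cam(env,'top'); print(-C[3].T@C[4])
im=cv2.imread('pics/top0.png')
cv2.imwrite('pics/topcrop.png',cv2.resize(im[180:280,235:475],None,fx=3.3,fy=3.3,interpolation=cv2.INTER_CUBIC))
hsv=cv2.cvtColor(im,cv2.COLOR_BGR2HSV)
for p in [(255,230),(300,230),(445,238),(230,290),(500,150),(378,230),(300,199)]: print(p,hsv[p[1],p[0]])
im=cv2.imread('pics/scene0.png')
cv2.imwrite('pics/scenecrop.png',cv2.resize(im[130:250,190:420],None,fx=3.4,fy=3.4,interpolation=cv2.INTER_CUBIC))
E
```

```text
[ 559.75741237   -9.42601588 1183.06749006]
(255, 230) [ 13 175 143]
(300, 230) [ 13 176 142]
(445, 238) [ 25  10 161]
(230, 290) [ 18 128 180]
(500, 150) [ 17 130 179]
(378, 230) [ 14 162 124]
(300, 199) [ 12 171 151]
```

View pics/topcrop.png

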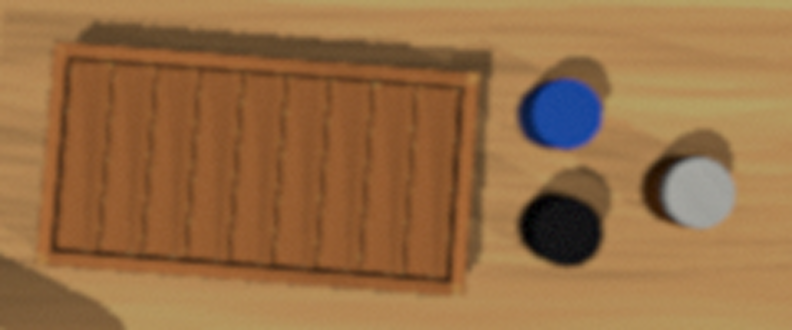

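View pics/scenecrop.png

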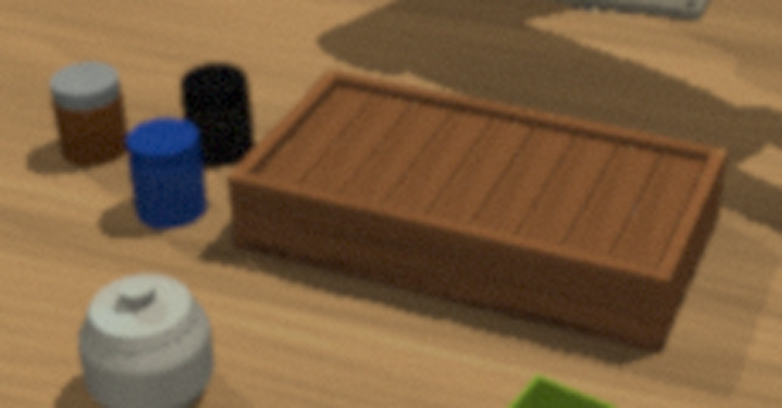

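```bash
python3 - <<'E'
import cv2,numpy as np
from rig import env
from h import *
C=cam(env,'top')
crop=[(57,44),(480,72),(462,292),(42,265)]
P=np.array([ray(C,235+(u+.5)/3.3-.5,180+(v+.5)/3.3-.5,68)[:2] for u,v in crop]); print('by eye',P.round(1),P.mean(0))
im=cv2.imread('pics/top0.png'); hsv=cv2.cvtColor(im,cv2.COLOR_BGR2HSV)
m=((hsv[:,:,0]<17)&(hsv[:,:,1]>148)&(hsv[:,:,2]>95)).astype(np.uint8); m[:185]=0;m[275:]=0;m[:,:240]=0;m[:,390:]=0
m=cv2.morphologyEx(m,cv2.MORPH_CLOSE,np.ones((5,5)));m=cv2.morphologyEx(m,cv2.MORPH_OPEN,np.ones((3,3)))
c=max(cv2.findContours(m,0,cv2.CHAIN_APPROX_NONE)[0],key=cv2.contourArea)
W=np.array([ray(C,u,v,68)[:2] for u,v in c[:,0]],np.float32)
r=cv2.minAreaRect(W); print(r, cv2.boxPoints(r))
# lid: gray
hs=hsv[200:260,425:475]; m=((hs[:,:,1]<50)&(hs[:,:,2]>90)).astype(np.uint8)
c=max(cv2.findContours(m,0,2)[0],key=cv2.contourArea); (u,v),rad=cv2.minEnclosingCircle(c); M=cv2.moments(m)
u,v=M['m10']/M['m00']+425,M['m01']/M['m00']+200
print('lid',u,v,rad,m.sum(),ray(C,u,v,72),'diam',2*np.sqrt(m.sum()/np.pi)/C[0]*(1183-72))
for nm,cond in [('blue',(hsv[:,:,0]>105)&(hsv[:,:,0]<130)&(hsv[:,:,1]>150)),('black',hsv[:,:,2]<30)]:
    m=cond.astype(np.uint8); m[:200]=0;m[265:]=0;m[:,:390]=0;m[:,:390]=0;m[:,425:]=0
    c=max(cv2.findContours(m,0,2)[0],key=cv2.contourArea);(u,v),rad=cv2.minEnclosingCircle(c)
    print(nm,u,v,rad,ray(C,u,v,72),ray(C,u,v,36))
print('pot',ray(C,372,140,90))
S=cam(env,'scene')
for b,z in [((445,238),72)]:
  X=ray(C,445,238,72);print(proj(S,X))
print('caddy',[ray(C,u,v,104) for u,v in [(177,238),(205,248),(192,268),(165,260)]])
E
```

```text
by eye [[ 628.4  173.2]
 [ 612.8 -175.4]
 [ 433.2 -163.1]
 [ 447.3  180. ]] [530.43066438   3.68118421]
((530.8587036132812, 5.0049285888671875), (353.2846374511719, 185.59483337402344), 86.9190444946289) [[ 428.70145 -166.39449]
 [ 614.028   -176.36964]
 [ 633.016    176.40434]
 [ 447.6894   186.3795 ]]
lid 446.03856749311296 237.95867768595042 10.816754341125488 363 [ 518.30030495 -352.91465651   72.        ] diam 58.09059934081126
blue 404.8636474609375 214.5 11.413616180419922 [ 578.86594561 -241.90572476   72.        ] [ 579.48508639 -249.43836305   36.        ]
black 404.3235168457031 248.91175842285156 11.432554244995117 [ 486.56617517 -241.33824998   72.        ] [ 484.19468598 -248.85250137   36.        ]
pot [ 776.23003394 -148.26788099   90.        ]
(np.float64(214.9085008999109), np.float64(152.21380589187305))
caddy [array([503.92677512, 360.13146934, 104.        ]), array([479.51516674, 285.71234587, 104.        ]), array([426.91135917, 317.75766784, 104.        ]), array([446.03968507, 389.20872932, 104.        ])]
```

The shelf measures 353 x 186 mm as expected, with its centre near (531, 5) and yaw about -3°. The jar lid measures 58 mm across, at (518, -353).

```bash
cat >> h.py <<'E'
from scipy.spatial.transform import Rotation as Ro
YAW=np.radians(-3.0); SC=np.array([530.9,5.0,0])
SX=np.array([np.cos(YAW),np.sin(YAW),0]);SY=np.array([-np.sin(YAW),np.cos(YAW),0])
def sh(x,y,z): return SC+SX*x+SY*y+np.array([0,0,z])
def delta(env,target,jaw=None):
    """tool-frame shift (cm) to TCP target; spin deg to set tool z along +-jaw"""
    s=env.state(); R=Ro.from_quat(s['tool_rot']).as_matrix()
    d=R.T@(np.array(target)-s['position'])/10
    out=[d.round(2)]
    if jaw is not None:
        j=R.T@jaw; a=np.degrees(np.arctan2(j[0],j[2])); a=(a+90)%180-90; out.append(round(a,1))
    return out
def inshelf(p): d=np.array(p)-SC; return np.array([d@SX,d@SY,d[2]])
E
python3 - <<'E'
from rig import env
from h import *
print(Ro.from_quat(env.state()['tool_rot']).as_matrix().round(3)); print(delta(env,sh(0,0,160),SX))
E
```

```text
[[ 0.938 -0.001  0.347]
 [-0.347 -0.001  0.938]
 [-0.    -1.    -0.001]]
[array([ 49.62,   7.23, -41.04]), np.float64(72.7)]
```

play_rows --pt "49.6 7.2 -41.0 72.7 1" --pt "49.6 7.2 -41.0 72.7 1" --pt "49.6 7.2 -41.0 72.7 1" --pt "49.6 7.2 -41.0 72.7 1" --pt "49.6 7.2 -41.0 72.7 1" --pt "49.6 7.2 -41.0 72.7 1" --pt "49.6 7.2 -41.0 72.7 1" --pt "49.6 7.2 -41.0 72.7 1" --pt "49.6 7.2 -41.0 72.7 1" --pt "49.6 7.2 -41.0 72.7 1" --pt "49.6 7.2 -41.0 72.7 1" --pt "49.6 7.2 -41.0 72.7 1" --squeeze 20

```text
clock: 1.65
position: [531.0, 4.9, 160.0]
tool_rot: [-0.486, 0.514, -0.513, 0.486]
wrist_force: [0.6, 0.1, -0.7]
gripper_width: 0.2
```

```bash
python3 - <<'E'
from rig import env
import cv2
from h import *
s=env.state(); print(s['wrist_force'])
C=cam(env,'wrist'); im=env.get_image('wrist')[:,:,::-1].copy()
for i in range(-4,6):
    a=proj(C,sh(-78,36*i-18,60));b=proj(C,sh(78,36*i-18,60)); print(i,np.round(a),np.round(b))
cv2.imwrite('pics/w1.png',im)
cv2.imwrite('pics/t1.png',env.get_image('top')[:,:,::-1])
print(delta(env,sh(0,0,85),SX), Ro.from_quat(s['tool_rot']).as_matrix().round(3))
E
```

```text
[ 0.62973858  0.14172201 -0.6916213 ]
-4 [238. 363.] [398. 362.]
-3 [236. 331.] [400. 331.]
-2 [233. 298.] [403. 297.]
-1 [230. 262.] [405. 262.]
0 [226. 224.] [408. 223.]
1 [223. 183.] [412. 182.]
2 [219. 139.] [415. 138.]
3 [215.  91.] [419.  90.]
4 [211.  39.] [423.  38.]
5 [206. -17.] [427. -18.]
[array([0.19, 7.54, 0.05]), np.float64(-0.0)] [[-0.055 -0.001  0.998]
 [-0.998  0.    -0.055]
 [-0.    -1.    -0.001]]
```

View pics/w1.png

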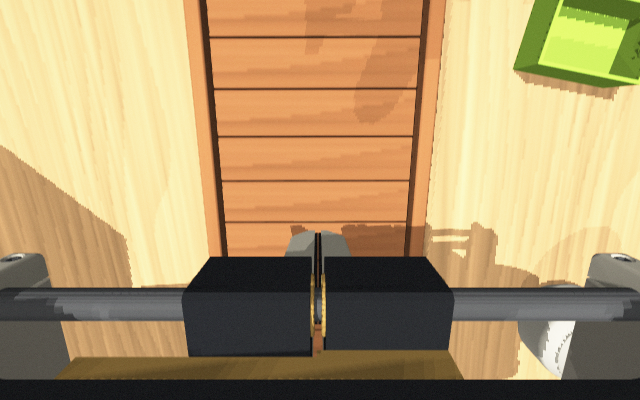

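The wrist view shows board seams at rows 222, 181, 136, 89 and 37. I predicted 223.5, 182.5, 138.5, 90.5 and 38.5, so the shelf pose holds to about 1 mm, and I'll shift its centre 1 mm in +y.

play_rows --pt "0 4 0 0 1" --pt "0 7.5 0 0 1" --pt "0 8.3 0 0 1" --pt "0 8.4 0 0 1" --pt "0 8.4 0 0 1" --pt "0 8.4 0 0 1"

```text
clock: 2.5
position: [532.2, 5.9, 78.2]
tool_rot: [0.486, -0.512, 0.514, -0.487]
wrist_force: [0.4, -0.1, -0.4]
gripper_width: 0.6
```

play_rows --pt "0 0.1 0 0 1" --pt "0 0.2 0 0 1" --pt "0 0.2 0 0 1" --pt "0 0.2 0 0 1"

```text
clock: 3.0
position: [531.0, 5.8, 74.5]
tool_rot: [-0.487, 0.513, -0.513, 0.487]
wrist_force: [0.3, 0.0, 0.5]
gripper_width: 0.4
```

play_rows --pt "0 0.05 0 0 1" --pt "0 0.05 0 0 1" --pt "0 0.05 0 0 1"

```text
clock: 3.38
position: [531.1, 5.9, 74.2]
tool_rot: [0.487, -0.513, 0.513, -0.487]
wrist_force: [-0.3, 0.3, 1.0]
gripper_width: 0.3
```

play_rows --pt "0 0.05 0 0 1" --pt "0 0.05 0 0 1" --pt "0 0.05 0 0 1"

```text
clock: 3.75
position: [531.1, 5.9, 73.8]
tool_rot: [0.487, -0.513, 0.513, -0.487]
wrist_force: [-1.1, 0.1, 2.2]
gripper_width: 0.7
```

play_rows --pt "0 0.05 0 0 1" --pt "0 0.05 0 0 1" --pt "0 0.05 0 0 1"

```text
clock: 4.12
position: [531.2, 5.9, 73.4]
tool_rot: [0.487, -0.513, 0.513, -0.487]
wrist_force: [-1.9, 0.5, 4.6]
gripper_width: 0.7
```

play_rows --pt "0 0.05 0 0 1" --pt "0 0.05 0 0 1" --pt "0 0.05 0 0 1"

```text
clock: 4.5
position: [531.2, 5.8, 73.1]
tool_rot: [0.487, -0.513, 0.513, -0.487]
wrist_force: [-2.5, 0.1, 7.3]
gripper_width: 0.4
```

Middle board: 7.3 N with only about 1 mm of sink, so it is solid. Next I'll test its neighbours.

play_rows --pt "0 -1 0 0 1" --pt "-3.6 -1 0 0 1" --pt "-3.6 -1 0 0 1" --pt "-3.6 -0.3 0 0 1" --pt "-3.6 -0.2 0 0 1" --pt "-3.6 -0.1 0 0 1" --pt "-3.6 -0.1 0 0 1"

```text
clock: 5.38
position: [532.8, 41.4, 73.7]
tool_rot: [-0.487, 0.513, -0.513, 0.486]
wrist_force: [-2.7, -1.5, 2.2]
gripper_width: 0.5
```

play_rows --pt "0 0.05 0 0 1" --pt "0 0.1 0 0 1" --pt "0 0.1 0 0 1" --pt "0 0.1 0 0 1"

```text
clock: 5.88
position: [533.1, 41.5, 73.2]
tool_rot: [0.487, -0.513, 0.513, -0.486]
wrist_force: [-3.9, -1.7, 6.5]
gripper_width: 0.5
```

The +36 board gives 6.5 N at about 1 mm, so it is solid too. I'll check the next one out (+72), then -36.

play_rows --pt "0 -1 0 0 1" --pt "-3.6 -1 0 0 1" --pt "-3.6 -1 0 0 1" --pt "-3.6 -0.2 0 0 1" --pt "-3.6 -0.1 0 0 1" --pt "-3.6 0 0 0 1" --pt "-3.6 0 0 0 1" --pt "-3.6 0 0 0 1"

```text
clock: 6.88
position: [535.0, 77.5, 72.8]
tool_rot: [0.487, -0.513, 0.513, -0.487]
wrist_force: [0.3, -0.3, 1.8]
gripper_width: 0.3
```

play_rows --pt "0 0.1 0 0 1" --pt "0 0.1 0 0 1" --pt "0 0.1 0 0 1"

```text
clock: 7.25
position: [535.1, 77.8, 71.8]
tool_rot: [0.487, -0.513, 0.513, -0.487]
wrist_force: [0.5, -0.0, 1.7]
gripper_width: 0.5
```

play_rows --pt "0 0.3 0 0 1" --pt "0 0.6 0 0 1" --pt "0 0.6 0 0 1" --pt "0 0.6 0 0 1"

```text
clock: 7.75
position: [535.1, 77.8, 65.8]
tool_rot: [0.487, -0.513, 0.513, -0.487]
wrist_force: [1.4, 0.2, 2.2]
gripper_width: 0.6
```

play_rows --pt "0 -1 0 0 1" --pt "0 -1.7 0 0 1" --pt "6 -1.7 0 0 1" --pt "10.8 -1.7 0 0 1" --pt "10.8 -1.7 0 0 1" --pt "10.8 -1 0 0 1" --pt "10.8 -0.8 0 0 1" --pt "10.8 -0.7 0 0 1" --pt "10.8 -0.6 0 0 1" --pt "10.8 -0.6 0 0 1" --pt "10.8 -0.6 0 0 1"

```text
clock: 9.12
position: [529.3, -29.9, 71.8]
tool_rot: [0.487, -0.513, 0.513, -0.487]
wrist_force: [-0.6, 0.8, 0.5]
gripper_width: -0.0
```

play_rows --pt "0 0.1 0 0 1" --pt "0 0.1 0 0 1" --pt "0 0.1 0 0 1"

```text
clock: 9.5
position: [529.3, -30.1, 70.7]
tool_rot: [0.486, -0.513, 0.513, -0.487]
wrist_force: [0.7, 0.8, 1.2]
gripper_width: 0.1
```

Boards +72 and -36 both sink freely (about 2 N at 8 mm for +72). Only boards 0 and +36 are solid, so the bearer is under the seam at shelf y = +18. Next I'll go to the jar.

```bash
sed -i 's/SC=np.array(\[530.9,5.0,0\])/SC=np.array([530.9,6.0,0])/' h.py; python3 - <<'E'
from rig import env
from h import *
print(delta(env,[518.3,-352.9,190],SX),env.state()['q'])
E
```

```text
[array([ 32.29, -11.93,   0.61]), np.float64(-0.0)] [-1.53601814e-01  8.38735562e-02  1.84511936e+00  7.86572181e-05
  1.21232226e+00 -1.00644872e-01]
```

play_rows --pt "0 -4 0 0 1" --pt "0 -9 0 0 1" --pt "5 -11.9 0.6 0 -1" --pt "11 -11.9 0.6 0 -1" --pt "17 -11.9 0.6 0 -1" --pt "23 -11.9 0.6 0 -1" --pt "29 -11.9 0.6 0 -1" --pt "32.3 -11.9 0.6 0 -1" --pt "32.3 -11.9 0.6 0 -1" --pt "32.3 -11.9 0.6 0 -1" --pt "32.3 -11.9 0.6 0 -1"

```text
clock: 10.88
position: [518.4, -351.6, 189.6]
tool_rot: [-0.487, 0.513, -0.513, 0.487]
wrist_force: [-0.6, 0.6, -1.3]
gripper_width: 85.7
```

```bash
python3 - <<'E'
from rig import env
import cv2
from h import *
s=env.state(); print(s['position'],s['wrist_force'],s['gripper_width'])
C=cam(env,'wrist'); im=env.get_image('wrist')[:,:,::-1].copy()
cv2.imwrite('pics/w2.png',im); print(proj(C,[518.3,-352.9,72]))
C=cam(env,'scene');im=env.get_image('scene')[:,:,::-1].copy(); cv2.imwrite('pics/s2.png',cv2.resize(im[100:240,160:420],None,fx=3,fy=3))
E
```

```text
[ 518.41414923 -351.59552859  189.61983555] [-0.62192342  0.56836242 -1.2876364 ] 85.7447672476054
(np.float64(317.267998807522), np.float64(199.43331276901552))
```

View pics/w2.png

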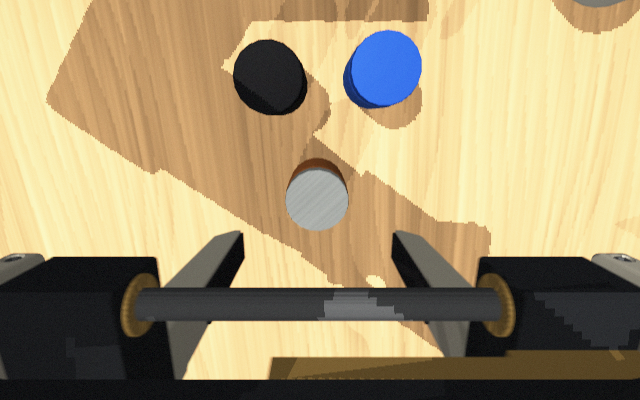

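View pics/s2.png

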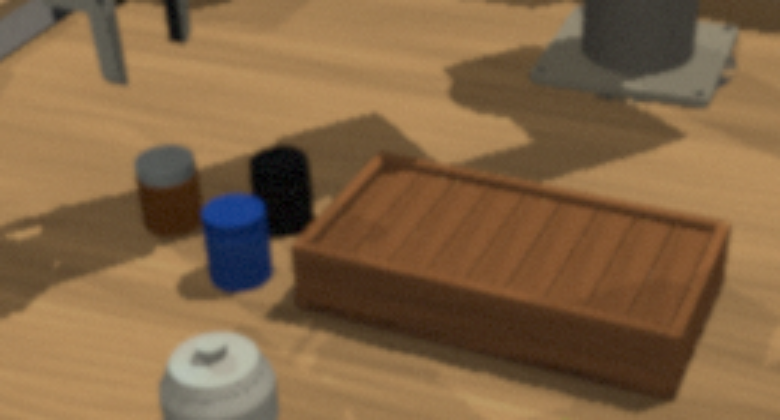

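The wrist view puts the lid centre at (317,198) against a predicted (317,199), so the jar is located to about 1 mm. Descending.

play_rows --pt "0 5 0 0 -1" --pt "0 10 0 0 -1" --pt "0 14 0 0 -1" --pt "0 15.4 0 0 -1" --pt "0 15.4 0 0 -1" --pt "0 15.4 0 0 -1" --pt "0 15.4 0 0 -1"

```text
clock: 11.85
position: [519.4, -354.0, 38.0]
tool_rot: [0.486, -0.512, 0.514, -0.487]
wrist_force: [-0.1, 0.2, -0.2]
gripper_width: 92.7
```

play_rows --pt "0 0 0 0 0.2" --pt "0 0 0 0 0.3" --pt "0 0 0 0 0.4" --pt "0 0 0 0 1" --pt "0 0 0 0 1" --pt "0 0 0 0 1" --pt "0 0 0 0 1" --pt "0 0 0 0 1" --squeeze 25

```text
clock: 12.85
position: [517.9, -352.9, 35.6]
tool_rot: [-0.487, 0.513, -0.513, 0.487]
wrist_force: [-1.7, 0.2, 1.4]
gripper_width: 59.7
```

play_rows --pt "0 -0.5 0 0 1" --pt "0 -2 0 0 1" --pt "0 -5 0 0 1" --pt "0 -9 0 0 1" --pt "0 -12 0 0 1" --pt "0 -13 0 0 1" --pt "0 -13 0 0 1" --pt "0 -13 0 0 1"

```text
clock: 13.85
position: [517.3, -352.2, 163.6]
tool_rot: [-0.487, 0.514, -0.512, 0.486]
wrist_force: [-0.3, 1.2, -5.0]
gripper_width: 59.8
```

```bash
python3 - <<'E'
from rig import env
import cv2
from h import *
s=env.state(); print(s['position'],s['wrist_force'],s['gripper_width'])
C=cam(env,'wrist'); im=env.get_image('wrist')[:,:,::-1].copy()
cv2.imwrite('pics/w3.png',im); p=s['position']; zl=p[2]-35.6+72; print(proj(C,[p[0],p[1],zl]))
print(delta(env,sh(0,18,165),SX))
E
```

```text
[ 517.27219373 -352.24058268  163.60727542] [-0.34638432  1.15022    -4.96802499] 59.83712410897903
(np.float64(317.3789578988222), np.float64(292.9131593546558))
[array([-37.64,  -0.08,  -0.53]), np.float64(-0.0)]
```

View pics/w3.png

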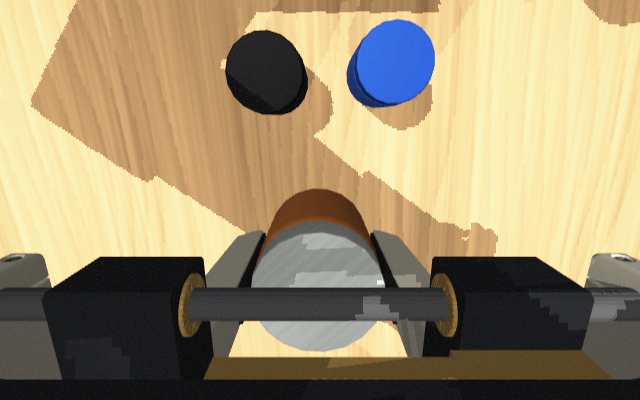

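```bash
python3 - <<'E'
from rig import env
import cv2
from h import *
for f,box in [('w2',(150,250,270,360)),('w3',(205,360,240,395))]:
    im=cv2.imread(f'pics/{f}.png'); hsv=cv2.cvtColor(im,cv2.COLOR_BGR2HSV)
    m=((hsv[:,:,1]<45)&(hsv[:,:,2]>90)).astype(np.uint8); k=np.zeros_like(m); k[box[0]:box[1],box[2]:box[3]]=1; m*=k
    m=cv2.morphologyEx(m,cv2.MORPH_OPEN,np.ones((3,3)))
    c=max(cv2.findContours(m,0,cv2.CHAIN_APPROX_NONE)[0],key=cv2.contourArea)
    print(f,cv2.boundingRect(c),cv2.minEnclosingCircle(c),cv2.fitEllipse(c))
C=cam(env,'wrist')
p=env.state()['position']
for v in (284,285,286):
  for z in (197,200,203): print(v,z,(ray(C,318.5,v,z)-p).round(1))
print(-C[3].T@C[4]-p)
E
```

```text
w2 (285, 168, 63, 63) ((316.35107421875, 199.26596069335938), 31.60979461669922) ((316.3611755371094, 199.12994384765625), (61.2796745300293, 61.886539459228516), 100.63024139404297)
w3 (252, 223, 133, 65) ((318.0, 281.5), 66.22886657714844) ((317.1257629394531, 260.61328125), (67.12066650390625, 136.89109802246094), 90.5322494506836)
284 197 [ 0.6  2.5 33.5]
284 200 [ 0.7  4.2 36.5]
284 203 [ 0.8  6.  39.5]
285 197 [ 0.6  2.  33.5]
285 200 [ 0.7  3.8 36.5]
285 203 [ 0.7  5.5 39.5]
286 197 [ 0.5  1.5 33.5]
286 200 [ 0.6  3.3 36.5]
286 203 [ 0.7  5.1 39.5]
[  4.0301384   71.68468037 151.91505879]
```

play_rows --pt "-2 0 0 0 1" --pt "-6 0 0 0 1" --pt "-11 0 -0.2 0 1" --pt "-16 0 -0.3 0 1" --pt "-21 0 -0.4 0 1" --pt "-26 0 -0.5 0 1" --pt "-31 0 -0.5 0 1" --pt "-35 0 -0.5 0 1" --pt "-37 0 -0.5 0 1" --pt "-37.5 0 -0.5 0 1" --pt "-37.5 0 -0.5 0 1" --pt "-37.5 0 -0.5 0 1"

```text
clock: 15.4
position: [532.8, 21.0, 165.4]
tool_rot: [-0.487, 0.513, -0.513, 0.486]
wrist_force: [0.6, -0.6, -4.1]
gripper_width: 59.6
```

```bash
python3 - <<'E'
from rig import env
import cv2
from h import *
s=env.state(); print(s['position'],s['wrist_force'],s['gripper_width'],inshelf(s['position']))
im=env.get_image('wrist')[:,:,::-1].copy()
cv2.imwrite('pics/w4.png',im)
print(delta(env,sh(0,17,100),SX))
E
```

```text
[532.76358322  20.97124195 165.44157082] [ 0.61460387 -0.60919299 -4.10578815] 59.59398525645899 [  1.07749498  15.0482568  165.44157082]
[array([-0.2 ,  6.55, -0.12]), np.float64(-0.1)]
```

View pics/w4.png

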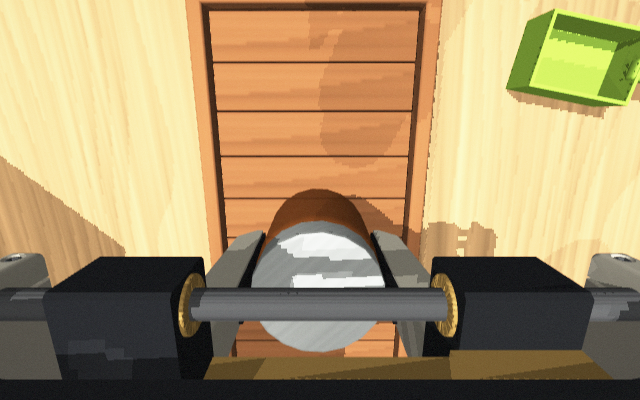

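play_rows --pt "0 1.5 0 0 1" --pt "0 3.5 0 0 1" --pt "0 5.5 0 0 1" --pt "0 6.3 0 0 1" --pt "0 6.5 0 0 1" --pt "0 6.5 0 0 1" --pt "0 6.5 0 0 1"

```text
clock: 16.32
position: [533.6, 21.7, 101.6]
tool_rot: [0.486, -0.513, 0.513, -0.487]
wrist_force: [0.3, -0.4, -4.7]
gripper_width: 59.7
```

```bash
python3 - <<'E'
from rig import env
import cv2
from h import *
s=env.state(); print(s['position'],s['wrist_force'],s['gripper_width'],inshelf(s['position']))
im=env.get_image('wrist')[:,:,::-1].copy(); cv2.imwrite('pics/w5.png',im)
im=env.get_image('scene')[:,:,::-1].copy(); cv2.imwrite('pics/s5.png',cv2.resize(im[80:240,220:440],None,fx=3.4,fy=3.4,interpolation=cv2.INTER_CUBIC))
print(delta(env,sh(0,17,100),SX))
C=cam(env,'wrist')
for i in (1,2,3): print(proj(C,sh(0,18+36*i,60)))
E
```

```text
[533.6168168   21.73537082 101.56419072] [ 0.31324545 -0.37917526 -4.66105279] 59.73014870799274 [  1.88956781  15.85599325 101.56419072]
[array([-0.11,  0.14, -0.18]), np.float64(-0.0)]
(np.float64(314.492065172165), np.float64(170.7737169864682))
(np.float64(314.2898494530992), np.float64(111.23339627455528))
(np.float64(314.0660635809079), np.float64(45.341967741594544))
```

View pics/w5.png

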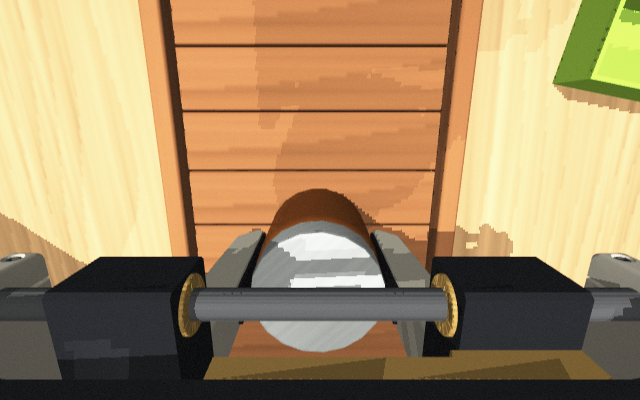

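View pics/s5.png

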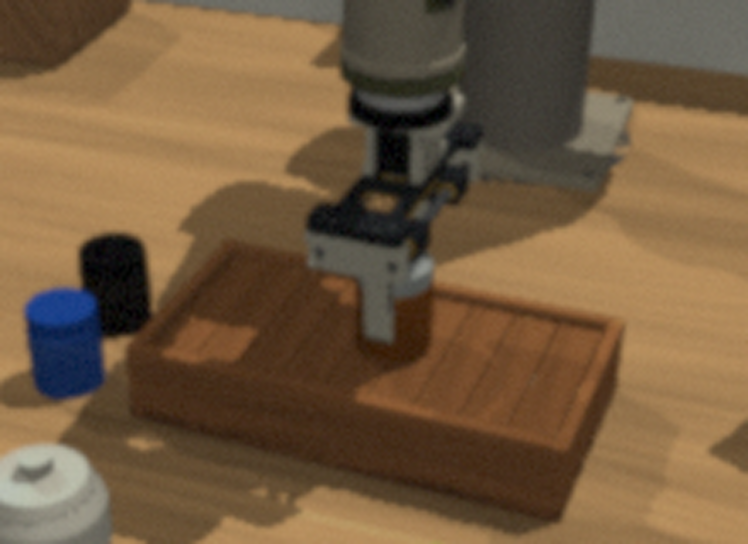

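The seams are where predicted (within 1 px) and the jar is over the seam at +18. Now lowering it gently.

play_rows --pt "-0.05 0.2 0 0 1" --pt "-0.05 0.4 0 0 1" --pt "-0.05 0.45 0 0 1" --pt "-0.05 0.5 0 0 1" --pt "-0.05 0.5 0 0 1" --pt "-0.05 0.5 0 0 1"

```text
clock: 17.18
position: [533.0, 22.3, 95.7]
tool_rot: [0.487, -0.513, 0.513, -0.487]
wrist_force: [0.4, 0.4, -5.1]
gripper_width: 59.7
```

play_rows --pt "0 0.05 0 0 1" --pt "0 0.05 0 0 1" --pt "0 0.05 0 0 1"

```text
clock: 17.55
position: [533.1, 22.3, 95.3]
tool_rot: [0.487, -0.513, 0.513, -0.487]
wrist_force: [-0.7, -0.1, -3.4]
gripper_width: 59.9
```

play_rows --pt "0 0.05 0 0 1" --pt "0 0.05 0 0 1" --pt "0 0.05 0 0 1"

```text
clock: 17.92
position: [533.1, 22.3, 94.9]
tool_rot: [0.487, -0.513, 0.513, -0.487]
wrist_force: [-1.8, -0.3, -0.7]
gripper_width: 59.9
```

play_rows --pt "0 0.03 0 0 1" --pt "0 0.03 0 0 1" --pt "0 0.03 0 0 1"

```text
clock: 18.3
position: [533.1, 22.3, 94.5]
tool_rot: [0.487, -0.513, 0.513, -0.487]
wrist_force: [-0.8, -0.5, 1.9]
gripper_width: 59.8
```

The load came off within about 1 mm, so the place is firm. Releasing and retreating straight up.

play_rows --pt "0 0 0 0 -0.4" --pt "0 0 0 0 -0.6" --pt "0 0 0 0 -0.8" --pt "0 0 0 0 -0.9" --pt "0 0 0 0 -0.9" --pt "0 0 0 0 -0.9" --squeeze 10

```text
clock: 19.05
position: [533.0, 22.3, 94.3]
tool_rot: [-0.487, 0.513, -0.513, 0.487]
wrist_force: [-0.0, 0.0, 0.3]
gripper_width: 88.2
```

play_rows --pt "0 -1 0 0 -0.9" --pt "0 -4 0 0 -0.9" --pt "0 -8 0 0 -0.9" --pt "0 -13 0 0 -0.9" --pt "0 -16 0 0 -0.9" --pt "0 -16 0 0 -0.9" --pt "0 -16 0 0 -0.9"

```text
clock: 19.92
position: [532.6, 22.3, 253.6]
tool_rot: [-0.487, 0.513, -0.513, 0.486]
wrist_force: [-0.1, 0.1, -1.1]
gripper_width: 88.6
```

```bash
python3 - <<'E'
from rig import env
import cv2
from h import *
s=env.state(); print(s['clock'],s['position'],s['wrist_force'],s['gripper_width'])
C=cam(env,'wrist'); print(-C[3].T@C[4]); im=env.get_image('wrist')[:,:,::-1].copy(); cv2.imwrite('pics/w6.png',im)
for i in (-1,0,1,2,3): print(proj(C,sh(-70,18+36*i,60)),proj(C,sh(70,18+36*i,60)))
print('lid exp',proj(C,sh(0,18,132)))
for v in range(0,1): pass
np.save('c6.npy',np.array([C[0],C[1],C[2],*C[3].ravel(),*C[4]]))
hsv=cv2.cvtColor(im,cv2.COLOR_BGR2HSV)
m=((hsv[:,:,1]<45)&(hsv[:,:,2]>90)).astype(np.uint8); u,v=map(int,proj(C,sh(0,18,132))); k=np.zeros_like(m); k[v-55:v+55,u-55:u+55]=1; m*=k
c=max(cv2.findContours(m,0,cv2.CHAIN_APPROX_NONE)[0],key=cv2.contourArea)
e=cv2.fitEllipse(c); print(e, cv2.boundingRect(c), 'jar in shelf',inshelf(ray(C,*e[0],132)), 'at127', inshelf(ray(C,*e[0],127)))
im=env.get_image('scene')[:,:,::-1].copy(); cv2.imwrite('pics/s6.png',cv2.resize(im[80:240,220:440],None,fx=3.4,fy=3.4,interpolation=cv2.INTER_CUBIC))
E
```

```text
19.925 [532.59917903  22.31488207 253.59877025] [-0.1300847   0.05152018 -1.05281747] 88.62241912559067
[536.38141869  94.31714683 405.37477692]
(np.float64(256.457927385473), np.float64(209.73135958519515)) (np.float64(376.9843375050483), np.float64(209.61690845361096))
(np.float64(254.79675170857323), np.float64(179.30437866210215)) (np.float64(378.54862254816436), np.float64(179.18895281268067))
(np.float64(253.04421717798692), np.float64(147.2040201806151)) (np.float64(380.1989317327451), np.float64(147.08768400414317))
(np.float64(251.19257406342547), np.float64(113.28833594167673)) (np.float64(381.9425617304422), np.float64(113.17116958267988))
(np.float64(249.23317061028104), np.float64(77.39885578703424)) (np.float64(383.78765844042016), np.float64(77.28095821007462))
lid exp (np.float64(316.50445979643354), np.float64(195.13740479333674))
((317.84710693359375, 196.14532470703125), (60.62228775024414, 61.23716354370117), 121.18258666992188) (287, 165, 62, 62) jar in shelf [  1.21832933  17.05313091 132.        ] at127 [  1.22503414  15.7466853  127.        ]
```

View pics/w6.png

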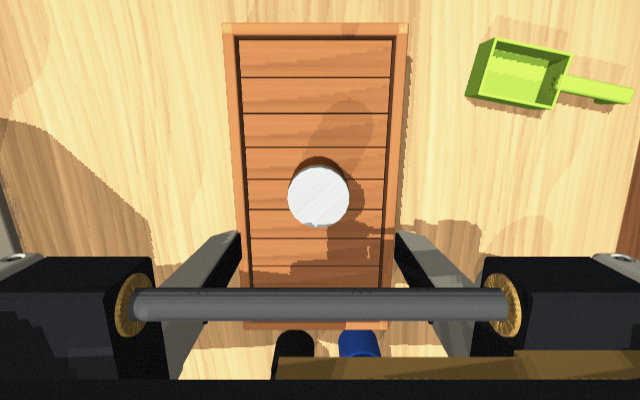

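View pics/s6.png

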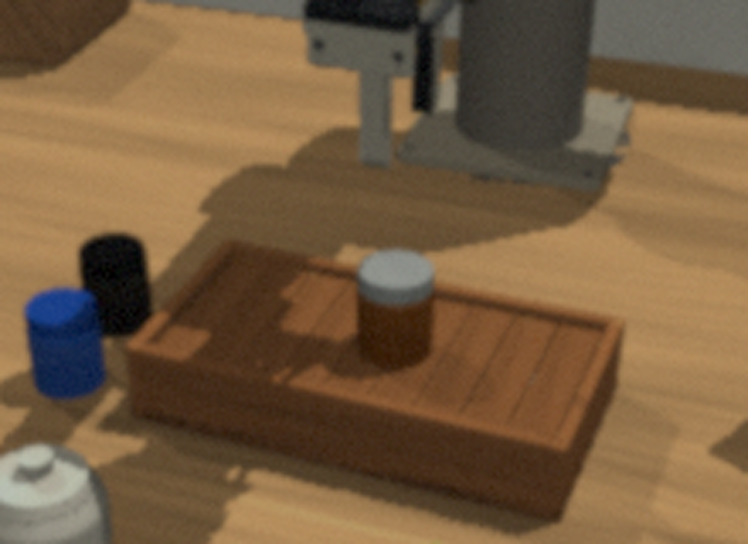

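```bash
python3 - <<'E'
from rig import env
import cv2
from h import *
C=cam(env,'top'); im=env.get_image('top')[:,:,::-1].copy(); cv2.imwrite('pics/t7.png',im)
a=cv2.imread('pics/top0.png')
for n,f in (('before',a),('after',im)):
    hsv=cv2.cvtColor(f,cv2.COLOR_BGR2HSV)
    m=((hsv[:,:,0]>105)&(hsv[:,:,0]<130)&(hsv[:,:,1]>150)).astype(np.uint8); m[:,430:]=0; M=cv2.moments(m); print(n,'blue',M['m10']/M['m00'],M['m01']/M['m00'])
    m=((hsv[:,:,0]>30)&(hsv[:,:,0]<50)&(hsv[:,:,1]>150)).astype(np.uint8); m[170:]=0; M=cv2.moments(m); print(n,'scoop',M['m10']/M['m00'],M['m01']/M['m00'])
s=env.state(); print(s['clock'],s['wrist_force'])
E
```

```text
before blue 394.62702702702705 218.4108108108108
before scoop 274.6037321624588 138.2502744237102
after blue 404.37940379403796 214.10027100271003
after scoop 274.5989010989011 138.24725274725276
20.075 [-0.3256726   0.18104967 -0.1644558 ]
```

View pics/t7.png

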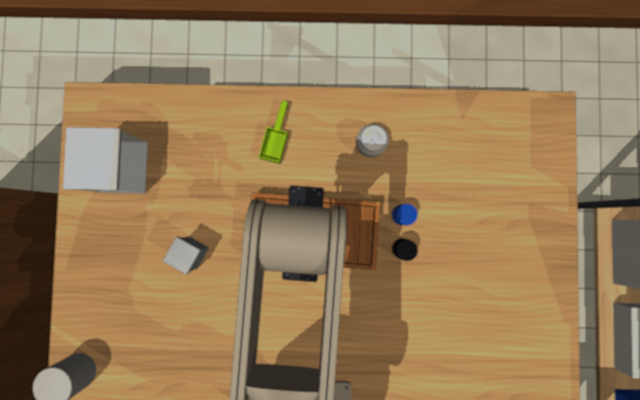

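The top view shows blue (404,214), black (405,248), pot (372,140), scoop and caddy (185,255) all unmoved. The earlier "before" blue centroid was skewed by other blue pixels in the mask; the contour centre then was (404.9, 214.5).

```bash
python3 -c "
from rig import env
print(env.job_done())"
```

```text
the job is handed in; nothing more can be done
None
```

The honey jar is standing upright on the solid part of the shelf, and I handed the job in at about 20 s.

**Feeling the boards:** I pressed four boards with shut fingertips.

| Board (shelf y) | Result |
|---|---|
| 0 | solid: 7.3 N at about 1 mm |
| +36 | solid: 6.5 N at about 1 mm |
| +72 | soft: about 2 N at 8 mm down |
| -36 | soft: about 1 N at 3 mm down |

On the soft boards I stopped short of 4 N, because they were already sinking freely. The other five boards I did not press. The bearer is therefore under the seam at y = +18 mm.

**Placing the jar:** I lowered the jar onto that seam, and its full weight came off the gripper within about 1 mm of travel. I then opened the fingers and lifted clear.

**Last checks:**
- **Jar position:** the wrist camera put it at shelf (1, 17) mm, about 1 mm off the target of (0, 18). It looked upright and unsagged.
- **In-grip disagreement:** while I held the jar, the wrist camera put it 2 to 4 mm off the gripper centre, while the earlier views said about 0. I corrected for part of that, and the final view agreed with the target.
- **Other things:** the caddy, pot, scoop and the two lookalike jars appeared unmoved in the top view.

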